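# Index the drilling table four clicks and lock it

### The job

Bring the next hole position round: with a fingertip against the upright stud, gently push the round plate of the indexing table clockwise (seen from above) exactly four clicks, without going on into a fifth, and then push the lock lever over to its other stop. Only push: do not pinch or lift anything, leave the ring blank sitting on its spigot, and leave the other things on the bench alone.

Things in the scene. Friction and masses are not known exactly. Their poses are not given: they have to be found in the camera images.
- index_base: the fixed indexing table: a grey cast body 170 x 170 mm and 58 mm high, bolted to the bench; origin at the centre of its underside, z up. The round plate (dial) turns on top of it. A spring-plunger boss sticks out of its -x side (to 121 mm from the centre), the lock lever sits at its -y side
- dial_center (a point): point on the plate's vertical axis, level with the plate's upper face (76 mm above the bench). The dark metal plate is 150 mm across and 16 mm thick, turns endlessly about this axis either way, and has a click stop every 30 degrees
- stud (a point): point on the axis of the one upright steel stud on the plate, 18 mm above the plate's face. Stud: 58 mm from the plate's axis, 14 mm in diameter, 18 mm ball top, 35 mm tall; it turns with the plate. It starts on the base's +y side; clockwise from above takes it towards the base's +x side. There is free room all round it for a fingertip
- blank_center (a point): the centre of a loose steel ring blank, 52 mm across, 20 mm high with a 23 mm hole, sitting over a 20 mm spigot (12 mm high) in the middle of the plate; it may turn with the plate
- lock_lever (a joint): swing of the lock lever about its vertical pivot, rad: near 0 unlocked (as it starts), 1.2 against the locked stop; it grows anticlockwise seen from above. It stays where it is left and takes about 2 N at its grip to move
- lever_grip (a point): the middle of the lever's upright black grip, a cylinder 17 mm in diameter, 32 mm tall (42 to 74 mm above the bench); point 64 mm above the bench, 55 mm from the pivot
- lever_hinge (a point): point on the lever's vertical pivot axis, 30 mm above the bench, 100 mm from the plate's axis on the base's -y side; the steel hub is 26 mm across, its top 50 mm above the bench
- vee_block: bystander, to be left alone: steel vee block, 60 x 40 x 40 mm; origin at the centre of its underside
- wrench: bystander, to be left alone: open-ended wrench lying flat, handle to its own -x
- oil_bottle: bystander, to be left alone: white oil bottle, 50 mm across, 130 mm tall; origin at the centre of its underside
- screwdriver: bystander, to be left alone: screwdriver lying flat, handle to its own -x
- end_mill: bystander, to be left alone: steel milling cutter standing upright, 32 mm across, 70 mm tall; origin at the centre of its underside
- screw_jar: bystander, to be left alone: glass jar with steel lid, 64 mm across, 75 mm tall; origin at the centre of its underside
- slug: bystander, to be left alone: aluminium slug standing upright, 40 mm across, 35 mm tall; origin at the centre of its underside
- dial: the turning plate with stud and spigot; origin on its axis, 60 mm above the bench; its +y points to the stud. It starts at rest in a stop. Leaving a stop takes up to about 8 N sideways at the stud; past half-way to the next stop it snaps on by itself, ahead of the finger, and stays in that stop
There are look-alikes about, which are no part of the job. Leave any orange or purple look-alike of the part that bears blank_center alone.

How it is judged (in metres and radians):
On the way, in this order (a step that is already met when the one before it is completed fails the run):
1. plate four clicks clockwise of its start, lever still unlocked (x of stud in the frame of index_base above 0.03 m and y of stud in the frame of index_base between -0.039 and -0.018 m and value of joint lock_lever below 0.3 rad), for 0.3 s.
2. the lock lever is over at its locked stop (value of joint lock_lever above 1.08 rad), for 0.2 s.
At the end, for the whole second after the job is handed in: The plate rests in the fourth stop clockwise from where it began (within about 0.4 of a click), the lever stands within 0.12 rad of its locked stop, the ring blank still sits on its spigot (x of stud in the frame of index_base above 0.03 m and y of stud in the frame of index_base between -0.039 and -0.018 m and value of joint lock_lever above 1.08 rad and horizontal distance between blank_center and dial_center below 0.005 m and z of blank_center in the frame of index_base below 0.09 m); the robot touches nothing.
It fails at once if the plate is taken past the fourth click towards a fifth (beyond 4.6 clicks) (x of stud in the frame of index_base above 0 m and y of stud in the frame of index_base below -0.0435 m).
It fails at once if the plate is turned a click the wrong way (x of stud in the frame of index_base below -0.025 m).
It fails at once if the plate or stud is pushed or gripped with more than 30 N (contact force between the fingers and dial above 30 N).
It fails at once if the blank is lifted (8 mm) off the plate (z of blank_center in the frame of index_base above 0.094 m).
It fails at once if a bystander is moved more than 20 mm (distance of any of vee_block, wrench, oil_bottle, screwdriver, end_mill, screw_jar, slug from where it was at the start of the episode above 0.02 m).
It also fails if it takes over 69 s, if anything falls off the work surface, if the arm or the gripper's body presses on something with over 40 N, if the wrist force passes 120 N, or if a joint passes its speed limit or range.

### The arm

A 6-joint arm with a two-finger parallel gripper is mounted at the origin on the work surface. World frame = base frame: x ahead of the robot, y to its left, z up, the work surface at z = 0. Lengths are in mm, angles in rad, forces in N, time in s.
With the tool pointing down it reaches from about 300 to 775 mm from the base axis. Payload 14.6 kg.
Tool frame: the origin (TCP) lies where the fingers leave the gripper's body, on its centre line; the fingertips stand 97 mm ahead of it and the grasp point (between the pads) lies ahead of it (grip_depth is the z of the grasp point in the tool frame, in mm); z points along the fingers, y is the line along which they close (so a half turn about z gives the same grasp; the last joint's range is limited). The gripper opens to 94 mm and grips with 3 to 60 N. Pads are 16 mm wide; open, the fingers measure 119 mm over their backs; the gripper's body (75 mm by 177 mm) begins 78 mm behind the grasp point.
Start: joints at [-1.412, 0.3, 1.521, -0, 1.321, -0.067], TCP at [123.131, -536.031, 302.646] pointing down, gripper open.
Joint ranges: [-3.03, 3.03], [-0.79, 2.21], [0.23, 2.52], [-1.04, 4.18], [0, 3.07], [-2.55, 2.55]. Speed limits (rad/s): [2.22, 2.22, 2.57, 3.14, 3.14, 3.14].

### API

Orientations are given as [roll, pitch, yaw] about the fixed x, y, z axes, in that order (R = Rz(yaw) Ry(pitch) Rx(roll)).
In Python, from cell import read_state, camera, sign_off, regions_of, spot_point, grip_depth gives the robot as it stands. The module is installed in compiled form; this text tells all that it offers.
- The arm moves only by the tool send_rows, never from a script. Its argument "series" is a list of rows, each a list of 3 entries, a list of its own where there are three numbers: the shift along the world's x, y, z in mm, then the turn about the world's z in degrees, then the closure, from -1 (fully open) to 1 (shut), so that 0 is half open. A call has 1 to 12 rows; each row shifts and turns the commanded pose from where the row before left it; what a row does not reach is not made up. A row lasts 1/10 s, in which the tool goes at most 50 mm and 8.59 degrees, less where a joint would pass 70% of its speed; a pose out of reach is approached as far as the arm can. A call is refused whole if a number of a shift passes 50 or a number of a turn 8.59, either way. A call with a gripper value outside its range is refused whole. The fingers move at their own pace and stop on an object; "squeeze" is the grip in N (left out, the last holds). Time passes only in rows, so rows that do not move let the fingers close. It gives the time, the measured TCP pose, the force, the opening and the grip force at its end, in the units of the state.
- read_state(): the state, without advancing time (a new reading comes with each control period).
- camera(name): name is "side" or "top" or "wrist"; returns a dict with "color" (420x560x3 uint8, blue, green, red), "fx", "fy", "cx", "cy" (pixels), "camera_from_world" (4x4, takes a point from world to camera coordinates). Camera axes: x right, y down, z forward; pixel columns grow to the right and rows downward; lengths in mm; the calibration is good to about 2 mm. A picture is of the moment at which its call begins. There is no depth.
- sign_off(): hands the job in; it is judged then, once.
Trained networks look in a picture, given as the dict that the camera call returned (one of the last four; its "shot" number tells which), for a name from the list of things; names that differ only in an ending like _2 or _b are one class to them, and where a whole thing is asked for, a point or a joint stands for the part that bears it (a point fixed in the world has none). Each returns a list of dicts, best first, with "confidence" (0 to 1); they miss things now and then, are a little off and sometimes report something else, mostly with a low value. They report only what shows in the picture. A call takes as long as a camera call. They do not tell look-alikes from the thing itself.
- regions_of(thing, picture): "mask" (420x560 bool, what is visible of it).
- spot_point(thing, picture): "point" ([x, y, z] in mm, in the coordinates of the camera as it stood for that picture, good to about 4 mm: a listed point, or the origin of a listed thing).
The state is a dict: "clock": time; "joints": joint angles; "qd": joint speeds; "effort": joint torques, N m; "eef_pos": TCP position; "eef_rot": TCP orientation; "wrist_force": force on the tool from outside, world axes, zero at the start; "moment": the same for the moment, N m; "finger_gap": finger opening in mm; "finger_force": force on a finger pad.
Only numpy, scipy, OpenCV 4.12 (cv2) and the standard library are available. Lean on these libraries where they do the work, as an engineer would, in place of code of your own. Each camera call takes 0.05 s, during which the arm holds its last target. There are 200 camera calls.

## Working session

There is one attempt and no reset: what is moved stays moved. The work goes in short steps, Python scripts to look and compute and a tool call to move; the robot and the scene stay as the last step left them, time stands still between calls to the robot, and variables do not carry over. Pictures are saved under pics/ and viewed, at most 10 in all, crops included, and the job is handed in when it is done.

Besides the shell and the picture viewer there is one more tool, called in YAML: its name, and indented under it one key for each argument. send_rows: Moves the arm, as the interface text tells. Its arguments: {"type":"object","properties":{"series":{"type":"array"},"squeeze":{"type":"number"}},"required":["series"]}

```bash
mkdir -p pics; cat > h.py <<'E'
import numpy as np, cv2
from cell import *
def toW(p,pic):
    return (np.linalg.inv(pic["camera_from_world"])@np.append(p,1))[:3]
def proj(P,pic):
    c=pic["camera_from_world"]@np.append(P,1); return np.array([pic["fx"]*c[0]/c[2]+pic["cx"],pic["fy"]*c[1]/c[2]+pic["cy"]])
def ray(u,v,z,pic):
    M=np.linalg.inv(pic["camera_from_world"]); d=M[:3,:3]@[(u-pic["cx"])/pic["fx"],(v-pic["cy"])/pic["fy"],1]; o=M[:3,3]
    return o+d*(z-o[2])/d[2]
E
python3 - <<'E'
from h import *
s=read_state(); print(s["clock"],s["eef_pos"],s["eef_rot"],s["finger_gap"],grip_depth)
ims=[]
for n in("top","side"):
    p=camera(n); cv2.imwrite(f"pics/{n}0.png",p["color"])
    for t in("index_base","dial_center","stud","blank_center","lever_grip","lever_hinge","vee_block","wrench","oil_bottle","screwdriver","end_mill","screw_jar","slug"):
        for r in spot_point(t,p)[:3]:
            w=toW(r["point"],p); print(n,t,round(r["confidence"],2),w.round(0),proj(w,p).round(0))
E
```

```text
0.0 [ 123.09920105 -535.89196933  302.08510332] [-3.14042546e+00 -7.99025179e-05  2.25786105e-01] 93.91640133388928 78.39999999999999
top index_base 0.78 [580.  17.   1.] [266. 215.]
top dial_center 0.7 [578.  18.  79.] [265. 214.]
top stud 0.62 [601.  72.  98.] [246. 206.]
top blank_center 0.66 [372.   8.   7.] [269. 284.]
top blank_center 0.58 [581.  18.  90.] [265. 213.]
top blank_center 0.5 [ 617. -162.    7.] [325. 202.]
top lever_grip 0.67 [ 487. -100.   62.] [306. 246.]
top lever_hinge 0.89 [536. -75.  29.] [297. 229.]
top vee_block 0.61 [643. 179.  -0.] [213. 195.]
top vee_block 0.18 [ 370. -307.   -1.] [374. 284.]
top wrench 0.76 [785.  -7.  -1.] [273. 149.]
top oil_bottle 0.86 [375. 288.  -3.] [177. 283.]
top oil_bottle 0.37 [584.  16.  77.] [266. 212.]
top screwdriver 0.56 [ 639. -391.   -5.] [398. 195.]
top end_mill 0.61 [ 369. -309.    1.] [374. 284.]
top screw_jar 0.65 [660. 388.   0.] [145. 190.]
top slug 0.62 [709.  31.   3.] [261. 173.]
side index_base 0.66 [580.  20.   3.] [273. 249.]
side dial_center 0.56 [576.  16.  82.] [274. 226.]
side stud 0.77 [609.  71.  93.]
[... 163 characters left out ...]
. 224.]
side lever_grip 0.58 [ 490. -102.   65.] [316. 196.]
side lever_grip 0.21 [372. 289.   1.] [359. 368.]
side lever_hinge 0.86 [536. -71.  33.] [295. 213.]
side vee_block 0.75 [582.  18.  -2.] [272. 249.]
side vee_block 0.65 [637. 175.   4.] [237. 303.]
side wrench 0.96 [786. -11.   1.] [191. 231.]
side oil_bottle 0.82 [372. 288.  -0.] [359. 368.]
side screwdriver 0.7 [ 636. -392.    2.] [272. 133.]
side screwdriver 0.57 [533. -72.  31.] [296. 213.]
side end_mill 0.74 [787.  -9.   2.] [190. 232.]
side end_mill 0.71 [ 368. -309.    5.] [365. 159.]
side screw_jar 0.85 [660. 390.   2.] [205. 402.]
side screw_jar 0.27 [575.  17.  80.] [274. 227.]
side slug 0.69 [705.  34.   5.] [219. 248.]
```

View pics/top0.png

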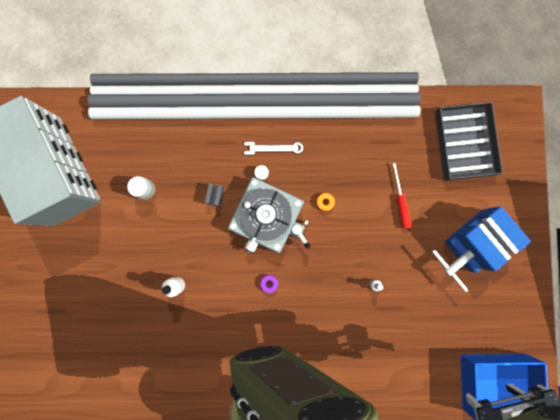

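View pics/side0.png

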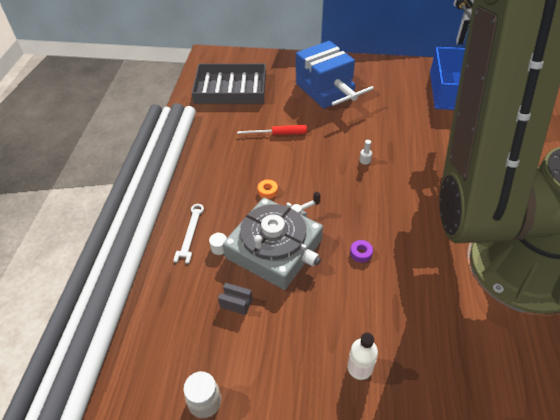

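The top view shows the table at about (265,214), stud (246,206), lever grip (306,246), and the orange and purple ring look-alikes at (325,202) and (269,284). The side view agrees. In world coordinates the dial is at about (578,18), the base yaw is about -25°, and the stud is at about (603,71). Moving to hover behind the stud with closed fingers.

send_rows:
  series:
    - [[25, 34, 0], 8, 1]
    - [[25, 34, 0], 8, 1]
    - [[25, 34, 0], 8, 1]
    - [[25, 34, 0], 8, 1]
    - [[25, 34, 0], 8, 1]
    - [[25, 34, 0], 8, 1]
    - [[25, 34, 0], 8, 1]
    - [[25, 34, 0], 8, 1]
    - [[25, 34, 0], 8, 1]
    - [[25, 34, 0], 8, 1]
    - [[25, 34, 0], 8, 1]
    - [[25, 34, 0], 8, 1]
  squeeze: 5

```text
clock: 2.6
eef_pos: [423.9, -126.4, 302.9]
eef_rot: [3.141, 0.0, 1.907]
wrist_force: [0.2, 0.0, 0.1]
finger_gap: 2.0
finger_force: 0.0
```

send_rows:
  series:
    - [[25, 35, 0], 8, 1]
    - [[25, 35, 0], 8, 1]
    - [[25, 35, 0], 8, 1]
    - [[25, 35, 0], 8, 1]
    - [[25, 35, 0], 8, 1]
    - [[25, 35, 0], 6, 1]
    - [[0, 0, 0], 0, 1]
    - [[0, 0, 0], 0, 1]
    - [[0, 0, 0], 0, 1]

```text
clock: 3.5
eef_pos: [572.7, 81.2, 302.7]
eef_rot: [-3.141, -0.0, 2.702]
wrist_force: [0.2, 0.0, -0.5]
finger_gap: 0.8
finger_force: 0.0
```

```bash
python3 - <<'E'
from h import *
s=read_state(); print(s["clock"],s["eef_pos"],s["eef_rot"],s["finger_gap"],s["wrist_force"],s["joints"])
ims=[]
for n in("top","side","wrist"):
    p=camera(n); ims.append(p["color"])
    for t in("dial_center","stud","blank_center","lever_grip","lever_hinge"):
        for r in spot_point(t,p)[:2]:
            w=toW(r["point"],p); print(n,t,round(r["confidence"],2),w.round(0),proj(w,p).round(0))
cv2.imwrite("pics/w1.png",ims[2])
E
```

```text
3.5 [572.74908171  81.19177925 302.67019508] [-3.14135729e+00 -1.03048134e-04  2.70249414e+00] 0.8451948326094526 [ 0.1960134   0.01543023 -0.47764521] [ 7.75538762e-02  3.63612972e-01  1.43651937e+00 -1.57868446e-04
  1.34166617e+00 -1.05410808e+00]
top dial_center 0.86 [578.  16.  77.] [266. 214.]
top blank_center 0.69 [ 620. -164.   10.] [326. 201.]
top blank_center 0.51 [370.  12.   9.] [268. 285.]
top lever_grip 0.62 [ 488. -101.   66.] [307. 245.]
top lever_hinge 0.88 [537. -75.  30.] [297. 229.]
top lever_hinge 0.19 [376. 287.  -1.] [177. 283.]
side dial_center 0.65 [579.  15.  79.] [272. 227.]
side dial_center 0.27 [605.  69.  87.] [257. 243.]
side stud 0.77 [605.  73.  88.] [257. 244.]
side stud 0.52 [ 365. -309.    6.] [366. 159.]
side blank_center 0.94 [578.  18.  90.] [273. 225.]
side blank_center 0.65 [369.  13.  15.] [363. 251.]
side lever_grip 0.6 [ 491. -103.   64.] [315. 196.]
side lever_grip 0.59 [581.  19.  90.] [271. 225.]
wrist dial_center 0.68 [581.  20.  79.] [225. 237.]
wrist dial_center 0.54 [580.  22.  60.] [230. 228.]
wrist stud 0.84 [603.  77.  92.] [294. 236.]
wrist blank_center 0.96 [581.  21.  89.] [224. 240.]
wrist blank_center 0.94 [373.   6.  12.] [119.  27.]
wrist lever_grip 0.97 [ 490. -100.   60.] [ 65. 197.]
wrist lever_hinge 0.96 [534. -70.  28.] [132. 216.]
wrist lever_hinge 0.35 [581.  22.  91.] [225. 241.]
```

View pics/w1.png

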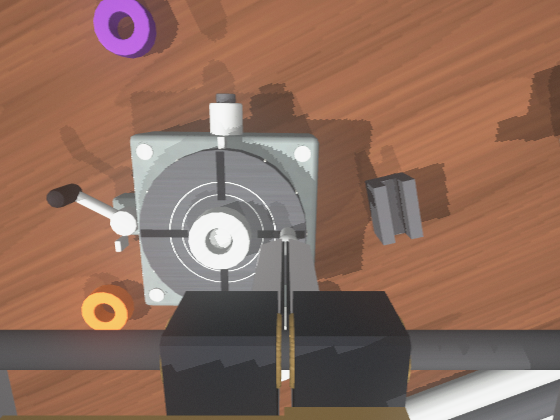

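The wrist view shows the stud ball at (287,231), directly ahead of the fingertip, with the ring at (220,238) and the lever at (60–125,195–222). The estimates agree on C≈(579,18) and stud angle ≈65°. Descending behind the stud with a small radial correction.

send_rows:
  series:
    - [[1, 3, -30], 0, 1]
    - [[0, 0, -30], 0, 1]
    - [[0, 0, -30], 0, 1]
    - [[0, 0, -15], 0, 1]
    - [[0, 0, -10], 0, 1]
    - [[0, 0, -4], 0, 1]
    - [[0, 0, 0], 0, 1]
    - [[0, 0, 0], 0, 1]

```text
clock: 5.2
eef_pos: [574.5, 85.0, 184.7]
eef_rot: [3.141, 0.001, 2.704]
wrist_force: [0.0, -0.3, 0.2]
finger_gap: 0.8
finger_force: 0.0
```

```bash
cat > path.py <<'E'
import numpy as np
C=np.array([579,18.])
def tgt(clicks,d=17,r=58,phi0=65):
    f=np.radians(phi0-30*clicks); return C+r*np.array([np.cos(f),np.sin(f)])+d*np.array([-np.sin(f),np.cos(f)]),phi0-30*clicks+90
E
python3 - <<'E'
from path import *
for k in np.arange(0,4.01,.1):
    p,y=tgt(k); print(round(k,1),p.round(1),y.round(0),(p-tgt(k-.1)[0]).round(1))
E
```

```text
0.0 [588.1  77.8] 155.0 [ 3.1 -0.4]
0.1 [591.2  77.2] 152.0 [ 3.1 -0.6]
0.2 [594.3  76.5] 149.0 [ 3.1 -0.7]
0.3 [597.3  75.6] 146.0 [ 3.  -0.9]
0.4 [600.3  74.6] 143.0 [ 3. -1.]
0.5 [603.3  73.4] 140.0 [ 2.9 -1.2]
0.6 [606.1  72. ] 137.0 [ 2.9 -1.3]
0.7 [608.9  70.5] 134.0 [ 2.8 -1.5]
0.8 [611.6  68.9] 131.0 [ 2.7 -1.6]
0.9 [614.2  67.1] 128.0 [ 2.6 -1.8]
1.0 [616.8  65.2] 125.0 [ 2.5 -1.9]
1.1 [619.2  63.2] 122.0 [ 2.4 -2. ]
1.2 [621.5  61. ] 119.0 [ 2.3 -2.2]
1.3 [623.7  58.7] 116.0 [ 2.2 -2.3]
1.4 [625.7  56.3] 113.0 [ 2.1 -2.4]
1.5 [627.7  53.8] 110.0 [ 1.9 -2.5]
1.6 [629.5  51.2] 107.0 [ 1.8 -2.6]
1.7 [631.2  48.5] 104.0 [ 1.7 -2.7]
1.8 [632.7  45.8] 101.0 [ 1.5 -2.8]
1.9 [634.1  42.9] 98.0 [ 1.4 -2.8]
2.0 [635.3  40. ] 95.0 [ 1.2 -2.9]
2.1 [636.4  37. ] 92.0 [ 1.1 -3. ]
2.2 [637.3  34. ] 89.0 [ 0.9 -3. ]
2.3 [638.   30.9] 86.0 [ 0.8 -3.1]
2.4 [638.6  27.8] 83.0 [ 0.6 -3.1]
2.5 [639.1  24.7] 80.0 [ 0.4 -3.1]
2.6 [639.3  21.5] 77.0 [ 0.3 -3.2]
2.7 [639.4  18.4] 74.0 [ 0.1 -3.2]
2.8 [639.4  15.2] 71.0 [-0.1 -3.2]
2.9 [639.1  12. ] 68.0 [-0.2 -3.2]
3.0 [638.8   8.9] 65.0 [-0.4 -3.1]
3.1 [638.2   5.8] 62.0 [-0.6 -3.1]
3.2 [637.5   2.7] 59.0 [-0.7 -3.1]
3.3 [ 6.366e+02 -3.000e-01] 56.0 [-0.9 -3. ]
3.4 [635.6  -3.3] 53.0 [-1. -3.]
3.5 [634.4  -6.3] 50.0 [-1.2 -2.9]
3.6 [633.   -9.1] 47.0 [-1.3 -2.9]
3.7 [631.5 -11.9] 44.0 [-1.5 -2.8]
3.8 [629.9 -14.6] 41.0 [-1.6 -2.7]
3.9 [628.1 -17.2] 38.0 [-1.8 -2.6]
4.0 [626.2 -19.8] 35.0 [-1.9 -2.5]
```

send_rows:
  series:
    - [[4, -2, 0], 0, 1]
    - [[3, -2, 0], 0, 1]
    - [[3, -1.5, 0], 0, 1]
    - [[3, -1.5, 0], 0, 1]
    - [[3, -0.5, 0], -3, 1]
    - [[3, -0.5, 0], -3, 1]
    - [[0, 0, 0], 0, 1]

```text
clock: 5.9
eef_pos: [593.2, 76.9, 183.6]
eef_rot: [-3.141, -0.001, 2.599]
wrist_force: [-1.7, 0.1, 2.2]
finger_gap: 0.1
finger_force: 1.2
```

send_rows:
  series:
    - [[3, -0.8, 0], -3, 1]
    - [[3, -0.9, 0], -3, 1]
    - [[3, -1, 0], -3, 1]
    - [[3, -1.2, 0], -3, 1]
    - [[0, 0, 0], 0, 1]

```text
clock: 6.4
eef_pos: [605.4, 72.9, 183.6]
eef_rot: [3.141, 0.0, 2.39]
wrist_force: [0.8, 0.3, 0.8]
finger_gap: 0.5
finger_force: 0.0
```

```bash
python3 - <<'E'
from h import *
for n in("top","side","wrist"):
    p=camera(n)
    if n=="wrist": cv2.imwrite("pics/w2.png",p["color"])
    for t in("dial_center","stud","blank_center"):
        for r in spot_point(t,p)[:2]:
            w=toW(r["point"],p); print(n,t,round(r["confidence"],2),w.round(0),proj(w,p).round(0))
E
```

```text
top dial_center 0.76 [584.  16.  81.] [266. 212.]
top blank_center 0.56 [375.  10.  11.] [269. 283.]
top blank_center 0.5 [ 620. -163.   11.] [325. 201.]
side dial_center 0.64 [581.  17.  81.] [271. 227.]
side stud 0.87 [628.  50.  88.] [248. 235.]
side stud 0.5 [580.  15.   3.] [273. 247.]
side blank_center 0.87 [372.  12.  13.] [362. 252.]
side blank_center 0.63 [580.  18.  92.] [272. 224.]
wrist dial_center 0.74 [582.  18.  76.] [186. 283.]
wrist stud 0.74 [628.  55.  89.] [289. 310.]
wrist stud 0.5 [534. -72.  30.] [ 67. 288.]
wrist blank_center 0.9 [ 616. -163.    7.] [ 91. 406.]
wrist blank_center 0.73 [581.  21.  88.] [184. 289.]
```

View pics/w2.png

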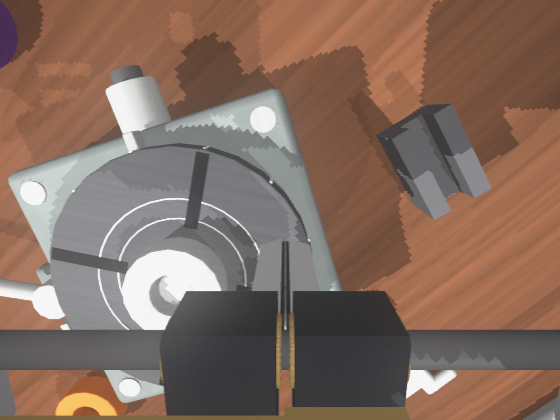

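The plate has snapped on one click: the stud is now at about 35° and the contact force is gone, and the wrist view shows the plate slots turned. Pushing on to the second click.

send_rows:
  series:
    - [[3, -1.5, 0], -3, 1]
    - [[3, -1.5, 0], -3, 1]
    - [[3, -2, 0], -3, 1]
    - [[2.5, -2, 0], -3, 1]
    - [[2.5, -2, 0], -3, 1]
    - [[2.5, -2, 0], -3, 1]
    - [[2, -2.5, 0], -3, 1]
    - [[2, -2.5, 0], -3, 1]
    - [[2, -2.5, 0], -3, 1]
    - [[2, -2.5, 0], -3, 1]
    - [[0, 0, 0], 0, 1]

```text
clock: 8.1
eef_pos: [629.7, 51.9, 183.6]
eef_rot: [-3.142, 0.0, 1.866]
wrist_force: [-0.1, -0.3, 0.5]
finger_gap: 0.7
finger_force: 0.0
```

```bash
cat > chk.py <<'E'
from h import *
s=read_state(); print(s["clock"],s["eef_pos"].round(1) if hasattr(s["eef_pos"],"round") else s["eef_pos"],s["wrist_force"])
for n in("side","wrist","top"):
    p=camera(n)
    for t in("stud","blank_center"):
        for r in spot_point(t,p)[:3]:
            w=toW(r["point"],p); d=w[:2]-[580,18]
            if np.hypot(*d)<75: print(n,t,round(r["confidence"],2),w.round(0),"clicks",round((65-np.degrees(np.arctan2(d[1],d[0])))/30,2))
E
python3 chk.py
```

```text
8.1 [629.7  51.9 183.6] [-0.10759479 -0.28138461  0.53143452]
side stud 0.9 [640.  27.  89.] clicks 1.89
side blank_center 0.56 [576.  18.  89.] clicks 7.97
wrist stud 0.82 [638.  28.  91.] clicks 1.84
wrist blank_center 0.68 [580.  21.  87.] clicks -0.73
```

send_rows:
  series:
    - [[1.5, -3, 0], -3, 1]
    - [[1.5, -3, 0], -3, 1]
    - [[1.5, -3, 0], -3, 1]
    - [[1.5, -3, 0], -3, 1]
    - [[1, -3, 0], -3, 1]
    - [[1, -3, 0], -3, 1]
    - [[0.5, -3, 0], -3, 1]
    - [[0.5, -3, 0], -3, 1]
    - [[0.5, -3, 0], -3, 1]
    - [[0.5, -3, 0], -3, 1]
    - [[0, 0, 0], 0, 1]

```text
clock: 9.65
eef_pos: [639.7, 21.9, 183.6]
eef_rot: [-3.142, 0.0, 1.342]
wrist_force: [-0.3, 0.2, 0.5]
finger_gap: 0.5
finger_force: 0.0
```

```bash
python3 chk.py
```

```text
9.65 [639.7  21.9 183.6] [-0.30445205  0.17579871  0.51173935]
side stud 0.7 [636.  -4.  91.] clicks 2.86
side blank_center 0.69 [579.  16.  91.] clicks 6.0
wrist stud 0.69 [632.  -5.  91.] clicks 2.95
top stud 0.6 [631.  -7.  94.] clicks 3.03
```

Three clicks. Now the fourth, stopping at 3.6.

send_rows:
  series:
    - [[0, -3, 0], -3, 1]
    - [[0, -3, 0], -3, 1]
    - [[0, -3, 0], -3, 1]
    - [[-0.5, -3, 0], -3, 1]
    - [[-0.5, -3, 0], -3, 1]
    - [[-0.7, -3, 0], -3, 1]
    - [[-1, -3, 0], -3, 1]
    - [[-1, -3, 0], -3, 1]
    - [[-1.2, -3, 0], -3, 1]
    - [[-1.3, -3, 0], -3, 1]
    - [[0, 0, 0], 0, 1]

```text
clock: 11.2
eef_pos: [633.4, -8.1, 183.7]
eef_rot: [3.142, 0.0, 0.818]
wrist_force: [-0.5, -0.3, -0.3]
finger_gap: 0.9
finger_force: 0.0
```

```bash
python3 chk.py
```

```text
11.2 [633.4  -8.1 183.7] [-0.46145405 -0.31212837 -0.26741943]
side stud 0.74 [620. -26.  91.] clicks 3.74
side blank_center 0.7 [578.  16.  91.] clicks 6.72
wrist stud 0.57 [615. -27.  91.] clicks 3.9
wrist blank_center 0.77 [580.  21.  88.] clicks -1.12
top stud 0.63 [611. -28.  96.] clicks 4.04
top blank_center 0.25 [612. -27.  98.] clicks 4.0
```

send_rows:
  series:
    - [[4, 4, 0], 0, 1]
    - [[4, 4, 0], 0, 1]
    - [[0, 0, 20], 0, 1]
    - [[0, 0, 30], 0, 1]
    - [[0, 0, 30], 0, 1]
    - [[-16, -7, 0], 7.5, 1]
    - [[-17, -7, 0], 7.5, 1]
    - [[-17, -7, 0], 7.5, 1]
    - [[-17, -7, 0], 7.5, 1]
    - [[-17, -7, 0], 7.5, 1]
    - [[-17, -8, 0], 7.5, 1]
    - [[-17, -8, 0], 7.5, 1]

```text
clock: 12.85
eef_pos: [523.1, -50.9, 263.8]
eef_rot: [3.141, 0.0, 1.741]
wrist_force: [0.8, 0.3, 0.5]
finger_gap: 0.8
finger_force: 0.0
```

send_rows:
  series:
    - [[-17, -8, 0], 7.5, 1]
    - [[-17, -8, 0], 7.5, 1]
    - [[-17, -8, 0], 7.5, 1]
    - [[0, 0, 0], 0, 1]
    - [[0, 0, 0], 0, 1]

```text
clock: 13.35
eef_pos: [473.0, -74.8, 264.0]
eef_rot: [3.141, 0.001, 2.124]
wrist_force: [-0.7, 0.3, 0.1]
finger_gap: 0.7
finger_force: 0.0
```

```bash
cat > chk2.py <<'E'
from h import *
import sys
for n in("side","wrist","top"):
    p=camera(n)
    if len(sys.argv)>1: cv2.imwrite(f"pics/{sys.argv[1]}_{n}.png",p["color"] if n=="wrist" else cv2.resize(p["color"][130:310,170:410],None,fx=3,fy=3))
    for t in("lever_grip","lever_hinge","blank_center","dial_center","stud"):
        for r in spot_point(t,p)[:3]:
            w=toW(r["point"],p); d=w[:2]-[580,18]
            if np.hypot(*d)<175 and r["confidence"]>.4: print(n,t,round(r["confidence"],2),w.round(0))
E
python3 chk.py; python3 chk2.py l0
```

```text
13.35 [473.  -74.8 264. ] [-0.67837669  0.29607417  0.13921047]
side stud 0.88 [613. -33.  90.] clicks 4.06
side blank_center 0.83 [578.  18.  86.] clicks -3.8
wrist stud 0.57 [614. -27.  94.] clicks 3.93
wrist stud 0.22 [580.  18.  75.] clicks 6.98
wrist blank_center 0.59 [581.  22.  92.] clicks -0.49
wrist blank_center 0.25 [613. -24.  94.] clicks 3.89
top stud 0.68 [610. -30.  98.] clicks 4.09
top blank_center 0.7 [581.  18.  87.] clicks 2.58
side lever_grip 0.61 [ 489. -101.   65.]
side lever_hinge 0.88 [537. -70.  31.]
side lever_hinge 0.47 [612. -34.  89.]
side blank_center 0.72 [580.  17.  89.]
side dial_center 0.8 [578.  20.  79.]
side stud 0.75 [613. -32.  90.]
wrist lever_grip 0.7 [489. -99.  62.]
wrist lever_hinge 0.73 [532. -71.  30.]
wrist blank_center 0.61 [581.  22.  88.]
wrist dial_center 0.76 [582.  18.  77.]
wrist stud 0.66 [612. -29.  94.]
top lever_grip 0.63 [708.  32.   0.]
top lever_hinge 0.91 [535. -75.  28.]
top blank_center 0.53 [580.  18.  87.]
top dial_center 0.9 [581.  15.  79.]
```

View pics/l0_wrist.png

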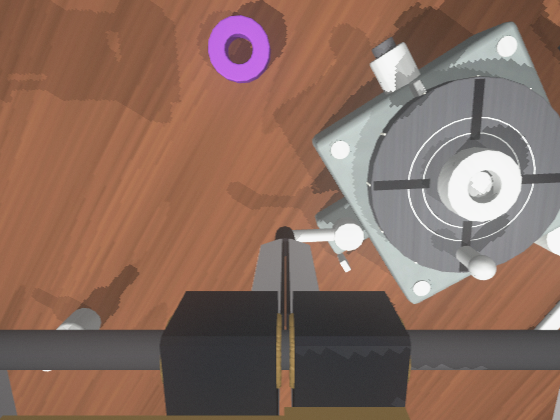

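View pics/l0_side.png

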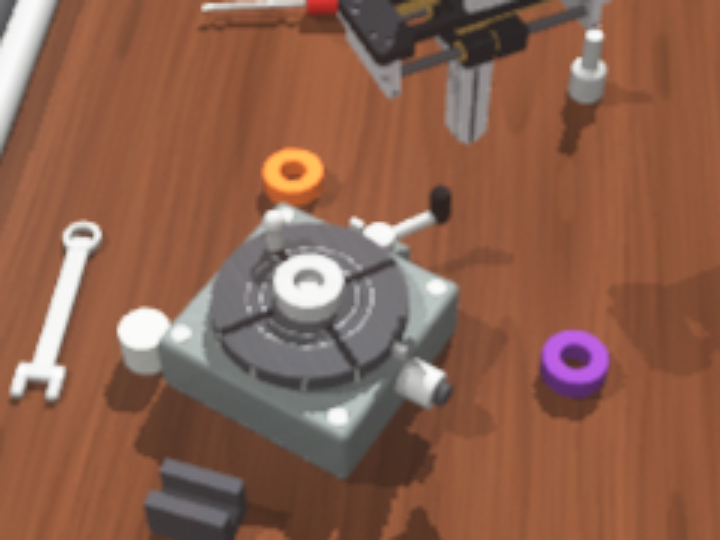

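The lever grip is straight ahead of the tip at (285,235) in the wrist view. The ring is on its spigot and the plate rests at the fourth stop. Descending beside the lever and computing the arc.

send_rows:
  series:
    - [[0, 0, -30], 0, 1]
    - [[0, 0, -30], 0, 1]
    - [[0, 0, -30], 0, 1]
    - [[0, 0, -15], 0, 1]
    - [[0, 0, -10], 0, 1]
    - [[0, 0, -2], 0, 1]
    - [[0, 0, 0], 0, 1]

```text
clock: 15.4
eef_pos: [472.7, -75.0, 147.0]
eef_rot: [3.141, 0.0, 2.128]
wrist_force: [0.1, 0.3, 0.3]
finger_gap: 0.3
finger_force: 0.0
```

```bash
python3 - <<'E'
import numpy as np
H=np.array([535,-72.]);q=None
for a in np.arange(-148,-70,4):
    f=np.radians(a);c,s=np.cos(f),np.sin(f); p=H+56*np.array([c,s])+16.5*np.array([s,-c])
    print(a,p.round(1),a+270,(p-q).round(1) if q is not None else "");q=p
E
```

```text
-148 [478.8 -87.7] 122 
-144 [480.  -91.6] 126 [ 1.2 -3.9]
-140 [481.5 -95.4] 130 [ 1.5 -3.8]
-136 [483.3 -99. ] 134 [ 1.8 -3.7]
-132 [ 485.3 -102.6] 138 [ 2.  -3.5]
-128 [ 487.5 -106. ] 142 [ 2.3 -3.4]
-124 [ 490.  -109.2] 146 [ 2.5 -3.2]
-120 [ 492.7 -112.2] 150 [ 2.7 -3. ]
-116 [ 495.6 -115.1] 154 [ 2.9 -2.9]
-112 [ 498.7 -117.7] 158 [ 3.1 -2.6]
-108 [ 502.  -120.2] 162 [ 3.3 -2.4]
-104 [ 505.4 -122.3] 166 [ 3.4 -2.2]
-100 [ 509.  -124.3] 170 [ 3.6 -1.9]
-96 [ 512.7 -126. ] 174 [ 3.7 -1.7]
-92 [ 516.6 -127.4] 178 [ 3.8 -1.4]
-88 [ 520.5 -128.5] 182 [ 3.9 -1.2]
-84 [ 524.4 -129.4] 186 [ 4.  -0.9]
-80 [ 528.5 -130. ] 190 [ 4.  -0.6]
-76 [ 532.5 -130.3] 194 [ 4.1 -0.3]
-72 [ 536.6 -130.4] 198 [ 4.1 -0. ]
```

send_rows:
  series:
    - [[2, -4, 0], 0, 1]
    - [[2, -4, 0], 0, 1]
    - [[2, -4, 0], 0, 1]
    - [[1.5, -4, 0], 4, 1]
    - [[1.5, -4, 0], 4, 1]
    - [[2, -3.5, 0], 4, 1]
    - [[2, -3.5, 0], 4, 1]
    - [[2.2, -3.5, 0], 4, 1]
    - [[2.5, -3.2, 0], 4, 1]

```text
clock: 16.3
eef_pos: [490.2, -109.0, 146.8]
eef_rot: [3.142, -0.0, 2.55]
wrist_force: [-1.9, 0.6, 2.0]
finger_gap: 0.5
finger_force: 1.1
```

send_rows:
  series:
    - [[2.7, -3, 0], 4, 1]
    - [[2.9, -3, 0], 4, 1]
    - [[3.1, -2.6, 0], 4, 1]
    - [[3.3, -2.4, 0], 4, 1]
    - [[3.4, -2.2, 0], 4, 1]
    - [[3.6, -1.9, 0], 4, 1]
    - [[3.7, -1.7, 0], 4, 1]
    - [[3.8, -1.4, 0], 4, 1]

```text
clock: 17.1
eef_pos: [516.7, -127.3, 146.8]
eef_rot: [-3.142, -0.0, 3.108]
wrist_force: [-2.0, 0.1, 2.0]
finger_gap: 0.8
finger_force: 1.1
```

send_rows:
  series:
    - [[3.9, -1.2, 0], 4, 1]
    - [[2, -0.5, 0], 2, 1]
    - [[2, -0.4, 0], 2, 1]
    - [[0, 0, 0], 0, 1]

```text
clock: 17.5
eef_pos: [524.7, -129.3, 146.8]
eef_rot: [-3.142, 0.0, -3.038]
wrist_force: [1.4, -0.2, 1.2]
finger_gap: 0.3
finger_force: 0.0
```

```bash
python3 chk2.py
```

```text
side lever_grip 0.44 [ 543. -128.   64.]
side lever_hinge 0.97 [537. -68.  33.]
side blank_center 0.83 [579.  17.  90.]
side dial_center 0.88 [579.  16.  80.]
side stud 0.95 [614. -33.  91.]
wrist lever_grip 0.8 [ 543. -124.   59.]
wrist lever_hinge 0.97 [532. -70.  33.]
wrist lever_hinge 0.55 [575.  18.   3.]
top lever_hinge 0.65 [536. -76.  34.]
top blank_center 0.63 [580.  20.  88.]
top dial_center 0.75 [582.  17.  78.]
top stud 0.87 [614. -29.  99.]
```

send_rows:
  series:
    - [[2, -0.3, 0], 2, 1]
    - [[2, -0.3, 0], 2, 1]
    - [[0, 0, 0], 0, 1]

```text
clock: 18.7
eef_pos: [527.0, -129.6, 146.3]
eef_rot: [3.14, -0.005, -2.967]
wrist_force: [-15.7, -1.2, 9.3]
finger_gap: 0.8
finger_force: 8.3
```

send_rows:
  series:
    - [[1, 0, 0], 1, 1]
    - [[1, 0, 0], 1, 1]
    - [[0, 0, 0], 0, 1]

```text
clock: 19.0
eef_pos: [527.8, -129.9, 146.2]
eef_rot: [3.139, -0.009, -2.933]
wrist_force: [-27.5, -4.2, 17.5]
finger_gap: 0.4
finger_force: 14.7
```

The force has climbed to well above the 2 N the lever needs, so it is at its stop. Backing off and lifting.

send_rows:
  series:
    - [[-4, 0, 0], 0, 1]
    - [[-8, 1, 0], 0, 1]
    - [[-8, 1, 0], 0, 1]
    - [[0, 0, 20], 0, 1]
    - [[0, 0, 40], 0, 1]
    - [[-20, -20, 40], 0, 1]
    - [[-40, -20, 40], 0, 1]
    - [[-30, -20, 0], 0, 1]
    - [[0, 0, 0], 0, 1]
    - [[0, 0, 0], 0, 1]

```text
clock: 20.0
eef_pos: [426.8, -184.3, 280.2]
eef_rot: [-3.141, 0.001, -2.934]
wrist_force: [-0.3, 0.8, 0.4]
finger_gap: 0.4
finger_force: 0.0
```

```bash
python3 chk.py; python3 chk2.py l1
```

```text
20.0 [ 426.8 -184.3  280.2] [-0.28411995  0.82298095  0.36926452]
side stud 0.62 [617. -31.  89.] clicks 3.95
side blank_center 0.87 [579.  16.  88.] clicks 6.2
wrist blank_center 0.68 [580.  19.  89.] clicks -0.17
top stud 0.96 [611. -30.  96.] clicks 4.08
top blank_center 0.47 [581.  20.  88.] clicks -0.22
side lever_grip 0.55 [ 544. -126.   66.]
side lever_hinge 0.72 [538. -70.  33.]
side lever_hinge 0.62 [ 542. -127.   65.]
side blank_center 0.92 [581.  19.  89.]
side dial_center 0.83 [578.  18.  82.]
side stud 0.8 [614. -34.  91.]
wrist dial_center 0.68 [583.  17.  78.]
top lever_grip 0.45 [ 544. -124.   66.]
top lever_hinge 0.79 [534. -74.  31.]
top blank_center 0.73 [533. -77.  32.]
top blank_center 0.57 [579.  18.  87.]
top dial_center 0.9 [579.  17.  82.]
top dial_center 0.57 [581.  17.  87.]
top stud 0.85 [612. -30.  98.]
```

View pics/l1_side.png

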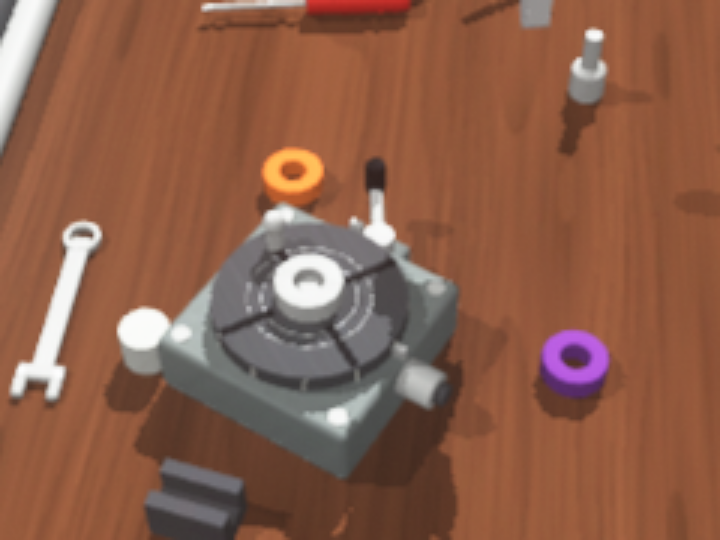

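The side view shows the lever swung over, with its grip at (375,170). The plate is at the fourth stop, the ring is seated, the bystanders are where they were, and the arm is clear of everything.

```bash
python3 -c "
from cell import *
print(sign_off())"
```

```text
the job is handed in; nothing more can be done
None
```

The plate is four clicks clockwise in its fourth stop, the lock lever is pushed over against its locked stop, the ring blank is still on its spigot, and the job is handed in; `sign_off()` returned no verdict.

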